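# Turn the antenna base insulator socket-up and hold it under the desk lamp

### The job

A red antenna base insulator lies on its side on the radio desk; only one of its two ends has the blind brass-lined socket for the whip. Pick it up, turn it socket end up, and hold it upright over the white log pad under the lamp, about a hand's breadth above the paper, so that the operator can look down into the socket. Leave everything else on the desk where it is, and finish while still holding the insulator steady there, without setting it down or letting go.

Things in the scene. Friction and masses are not known exactly. Their poses are not given: they have to be found in the camera images.
- insulator: Work piece: red resin octagonal prism, 36 mm across flats, 70 mm long, 130-220 g. Lies on a flat, axis level, pointing any way; upright flats 15 mm high at each side. One end has a blind brass-lined round socket, 17 mm wide, 30 mm deep; the other is solid; otherwise the ends look alike. Origin: its middle, on the axis (18 mm above the desk). z runs along the axis, out of the socket end.
- socket_mouth (a point): Centre of the socket's mouth in the end face: 35 mm from the insulator's origin along its z axis.
- log_pad: White ruled log pad, green binding strip, 150 mm (its x) by 210 mm (its y), 7 mm thick, fixed flat on the desk, robot's left. Origin: centre of its underside; z up. A fixed white desk lamp aims at it: base 170 mm across at about x +105, y +495 mm in the pad's frame, 116 mm shade at about x +80, y +375 mm, 320 to 460 mm up, lamp arm beyond. Radio sets stand along the back, over 0.75 m from the robot.
- tape_roll: Bystander: white roll of tape lying flat, 100 mm across, 25 mm high. Origin: centre of its underside.
- mouse: Bystander: black computer mouse, 100 x 60 mm, 36 mm high. Origin: centre of its underside; x along its length.
- fist_mic: Bystander: black hand microphone lying on its back, 110 x 66 mm, 29 mm high. Origin: on the desk below its middle; x along its length.
- morse_paddle: Bystander: steel and brass Morse paddle with red finger pieces, 110 x 70 mm, 42 mm high, 750 g. Origin: centre of its base's underside; the finger pieces point along its -x.
- coax_adapter: Bystander: small steel coaxial adapter standing upright, 25 mm across its collar, 34 mm high. Origin: centre of its underside.
- ceramic_post: Bystander: white ribbed ceramic post standing upright, 38 mm across, 48 mm high. Origin: centre of its underside.
- screwdriver: Bystander: screwdriver with a yellow handle lying on the desk, about 200 mm long. Origin: on the desk below its middle; x along it, towards the blade.
There are look-alikes about, which are no part of the job. There is more than one size of the insulator; the one meant has the size given above.

How it is judged:
By the outcome, as a careful person would: the job done as asked, in the order asked, and still so for the second after the job is handed in, while the arm keeps its last pose, push and grip.
It also fails if it takes over 37 s, if anything falls off the work surface, if the arm or the gripper's body presses on something with over 40 N, if the wrist force passes 120 N, or if a joint passes its speed limit or range.

### The arm

A 6-joint arm with a two-finger parallel gripper is mounted at the origin on the work surface. World frame = base frame: x ahead of the robot, y to its left, z up, the work surface at z = 0. Lengths are in mm, angles in rad, forces in N, time in s.
With the tool pointing down it reaches from about 275 to 975 mm from the base axis. Payload 8.4 kg.
Tool frame: the origin (TCP) lies at the very end of the fingers, on their centre line; the grasp point (between the pads) lies 19 mm behind it (robot.grip_depth is the distance from the TCP to the grasp point, in mm); z points along the fingers, y is the line along which they close (so a half turn about z gives the same grasp; the last joint's range is limited). The gripper opens to 92 mm and grips with 3 to 60 N. Pads are 20 mm wide; open, the fingers measure 128 mm over their backs; the gripper's body (75 mm by 189 mm) begins 69 mm behind the grasp point.
Start: joints at [-1.341, 0.353, 1.633, -0, 1.155, -0.002], TCP at [143.579, -608.287, 214.583] pointing down, gripper open.
Joint ranges: [-2.63, 2.63], [-0.92, 2.1], [0.06, 2.66], [-1.3, 4.44], [0, 2.69], [-3.02, 3.02]. Speed limits (rad/s): [2.22, 2.22, 2.79, 3.14, 3.14, 3.14].

### API

Orientations are given as a 3x3 rotation matrix whose columns are the frame's x, y, z axes.
In Python, from cell import robot gives the robot as it stands.
- The arm moves only by the tool send_rows, never from a script. Its argument "steps" is a list of rows, each a list of 3 entries, a list of its own where there are three numbers: the shift along the tool's x, y, z scaled (see below), then the turn about the tool's z scaled (see below), then the opening in per cent of the stroke, from 0 (shut) to 100 (fully open). In form: [[[tx, ty, tz], roll, jaw], ...]. A call has exactly 8 rows; each row shifts and turns the commanded pose from where the row before left it, along the tool's axes as they then stand; what a row does not reach is not made up. The controller multiplies each number of a shift by 5 cm and each number of a turn by pi rad. A row lasts 1/10 s, in which the tool goes at most 50 mm and 8.59 degrees, less where a joint would pass 70% of its speed; a pose out of reach is approached as far as the arm can. A call with a number of a shift or a turn outside -1 to 1 is refused whole. A call with a gripper value outside its range is refused whole. The fingers move at their own pace and stop on an object; the grip force is fixed at half the most. Time passes only in rows, so rows that do not move let the fingers close, or fill a call up. It gives the time, the measured TCP pose, the force, the opening and the grip force at its end, in the units of the state.
- robot.get_state(): the state, without advancing time (a new reading comes with each control period).
- robot.read_camera(name): name is "side" or "top" or "wrist"; returns a dict with "image" (384x512x3 uint8, blue, green, red), "depth" (384x512 float32, mm along the optical axis (not along the pixel's ray), 0 where there is no reading), "fx", "fy", "cx", "cy" (pixels), "R" (3x3) and "t" (3): a world point X has camera coordinates R X + t; the wrist camera has in their place "hand_eye" (4x4, takes a point from camera to tool coordinates, whose origin is the TCP and whose axes are the flange's). Camera axes: x right, y down, z forward; pixel columns grow to the right and rows downward; lengths in mm; the calibration is good to about 2 mm. The wrist camera is an equidistant fisheye: a pixel r from the principal point sees the ray r / f radians off the axis. A picture is of the moment at which its call begins: read the wrist's pose just before it.
- robot.finish_job(): hands the job in; it is judged then, once.
The state is a dict: "time": time; "qpos": joint angles; "qvel": joint speeds; "effort": joint torques, N m; "position": TCP position; "ee_rot": TCP orientation; "ft_force": force on the tool from outside, world axes, zero at the start; "torque": the same for the moment, N m; "finger_gap": finger opening in mm; "finger_force": force on a finger pad.
Only numpy, scipy, OpenCV 4.12 (cv2) and the standard library are available. Lean on these libraries where they do the work, as an engineer would, in place of code of your own. Each camera call takes 0.05 s, during which the arm holds its last target. There are 200 camera calls.

## Working session

There is one attempt and no reset: what is moved stays moved. The work goes in short steps, Python scripts to look and compute and a tool call to move; the robot and the scene stay as the last step left them, time stands still between calls to the robot, and variables do not carry over. Pictures are saved under pics/ and viewed, at most 10 in all, crops included, and the job is handed in when it is done.

Besides the shell and the picture viewer there is one more tool, called after ">>>" as name(argument=value, ...), one argument or row to a line, values as JSON. send_rows: Moves the arm, as the interface text tells. Shifts and turns lie within -1 to 1; 1 stands for 5 cm of shift or pi rad of turn. Its arguments: {"type":"object","properties":{"steps":{"type":"array"}},"required":["steps"]}

```bash
mkdir -p pics; ls; python3 - <<'E'
from cell import robot
import cv2,numpy as np,pickle
s=robot.get_state();print(s['time'],s['position'],s['ee_rot'],s['finger_gap'])
d={n:robot.read_camera(n) for n in('top','side','wrist')}
pickle.dump((s,d),open('c0.pkl','wb'))
for n in('top','side'):
    cv2.imwrite(f'pics/{n}0.png',cv2.resize(d[n]['image'],(800,600),interpolation=cv2.INTER_CUBIC))
    print(n,d[n]['R'],d[n]['t'],d[n]['fx'],d[n]['cx'],d[n]['cy'])
print(d['wrist']['hand_eye'],d['wrist']['fx'],d['wrist']['cx'],d['wrist']['cy'])
E
```

```text
pics
0.0 [ 143.47416607 -607.7968738   213.86589769] [[ 9.73250087e-01  2.29748029e-01 -3.33869783e-04]
 [ 2.29748271e-01 -9.73249146e-01  1.35347819e-03]
 [-1.39795339e-05 -1.39397877e-03 -9.99999028e-01]] 91.3957083692765
top [[ 1.57747170e-02 -9.99874306e-01  1.59080912e-03]
 [-9.96826134e-01 -1.58507503e-02 -7.80154559e-02]
 [ 7.80308653e-02 -3.55088366e-04 -9.96950880e-01]] [ -41.5026752   518.42757759 1309.07839982] 413.6114038231114 249.87174896568476 198.65587444828836
side [[ 0.88320017 -0.46894891 -0.00666242]
 [-0.35422398 -0.65768662 -0.66481101]
 [ 0.30738061  0.58952118 -0.74698188]] [-465.93785214  194.12785395  982.61037249] 415.2002796406856 259.9163884648578 189.87839261702848
[[ 3.11239738e-04 -9.67483137e-01 -2.52935335e-01  7.10277586e+01]
 [ 9.99999353e-01  2.44572688e-05  1.13696072e-03 -7.66394877e-01]
 [-1.09380422e-03 -2.52935525e-01  9.67482519e-01 -1.71076924e+02]
 [ 0.00000000e+00  0.00000000e+00  0.00000000e+00  1.00000000e+00]] 297.3186396354542 250.2814853358947 186.23567083387925
```

View pics/top0.png

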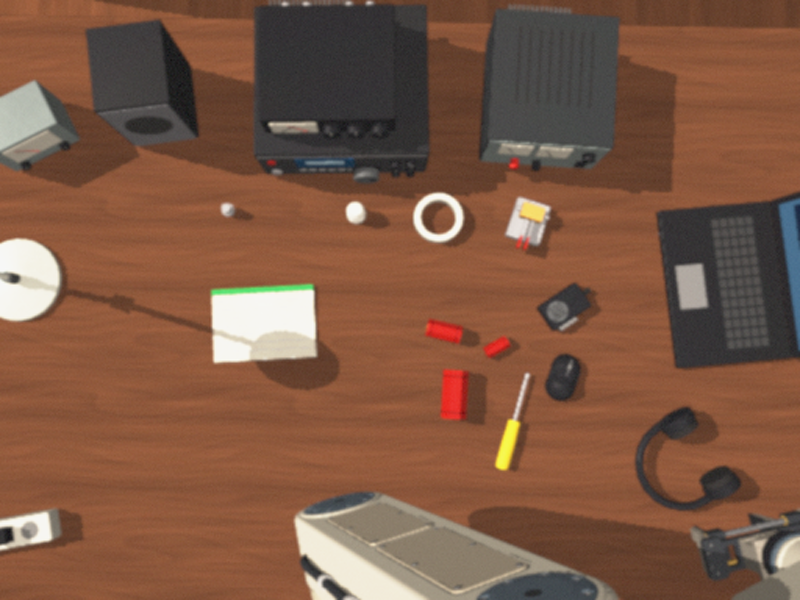

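View pics/side0.png

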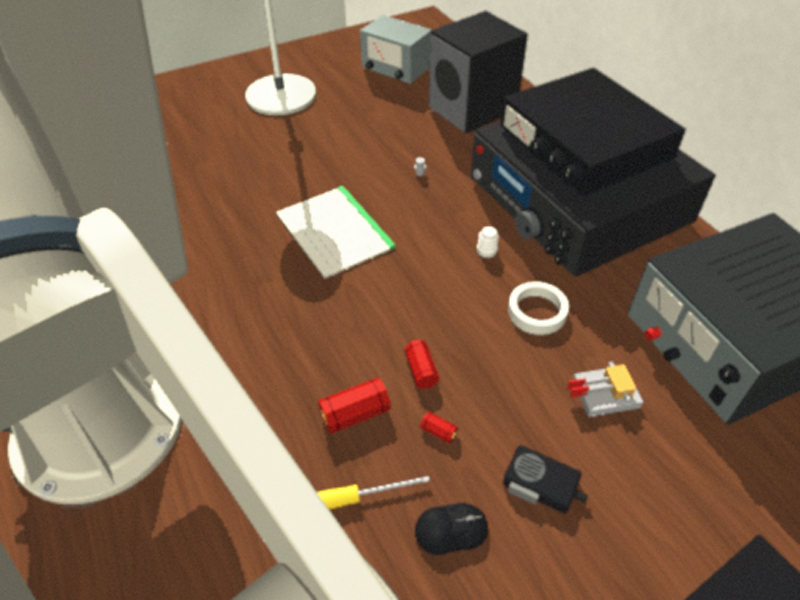

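The three red candidates in the top view are A (444,331), medium; B (497,347), small; and C (454,395), large. The paddle's red finger pieces at (522,242) are also red. I'll measure their sizes next.

```bash
cat > h.py <<'E'
import numpy as np,cv2,pickle
def cloud(c):
    v,u=np.mgrid[0:384,0:512]; z=c['depth'].astype(float)
    P=np.stack([(u-c['cx'])/c['fx']*z,(v-c['cy'])/c['fy']*z,z],-1)
    return (P-c['t'])@c['R']
def red(im):
    b,g,r=[im[...,i].astype(int) for i in range(3)]
    return ((r>110)&(g<60)&(b<70)).astype(np.uint8)
E
python3 - <<'E'
from h import *
s,d=pickle.load(open('c0.pkl','rb'))
for n in('top','side'):
    c=d[n];W=cloud(c);m=red(c['image'])
    k,l,st,ce=cv2.connectedComponentsWithStats(m)
    for i in range(1,k):
        if st[i,4]<25: continue
        p=W[(l==i)&(c['depth']>0)]
        r=cv2.minAreaRect(p[:,:2].astype(np.float32)) 
        print(n,ce[i]*800/512,st[i,4],'rect',np.round(r[0]),np.round(r[1]),round(r[2]),'z98',np.percentile(p[:,2],[5,50,98]).round(1))
# pad
c=d['top'];W=cloud(c);v,u=[np.array(x)*.64 for x in((287,292,355,361),(212,313,316,214))]
for a,b in zip(v,u): print('pad',W[int(a),int(b)].round(1))
im=d['side']['image'][205:300,195:305];cv2.imwrite('pics/cropside.png',cv2.resize(im,None,fx=6,fy=6,interpolation=cv2.INTER_CUBIC))
E
```

```text
top [513.69485294 164.33823529] 34 rect [ 827. -284.] [18. 33.] 49 z98 [-0.9 49.8 56.7]
top [444.47066327 330.80994898] 245 rect [ 479. -144.] [75. 35.] 79 z98 [23.2 33.4 40.5]
top [496.68390288 346.84127698] 139 rect [ 448. -254.] [30. 56.] 30 z98 [-1.  23.2 30. ]
top [454.75543478 394.32126976] 506 rect [ 349. -168.] [ 58. 100.] 87 z98 [ 2.6 46.4 54.2]
side [652.05853175 333.25892857] 63 rect [ 822. -283.] [15. 22.] 75 z98 [37.8 49.2 55.3]
side [421.40965496 364.96670702] 413 rect [ 482. -142.] [72. 44.] 78 z98 [ 6.5 30.4 37.6]
side [345.578125 391.296875] 100 rect [ 350. -152.] [23. 94.] 89 z98 [37.4 47.7 51.3]
side [575.85086634 388.14975248] 101 rect [ 662. -297.] [28. 25.] 69 z98 [ 0.1 32.1 42.3]
side [357.39493534 410.04849138] 580 rect [ 357. -177.] [113.  40.] 6 z98 [16.3 39.1 50.6]
side [437.43439885 426.25834924] 262 rect [ 451. -248.] [37. 52.] 29 z98 [ 9.3 22.6 27.2]
pad [565.6 342.4   3.3]
pad [559.9 130.8  -3.1]
pad [425.9 120.1   4.1]
pad [409.6 334.4  -0.7]
```

View pics/cropside.png

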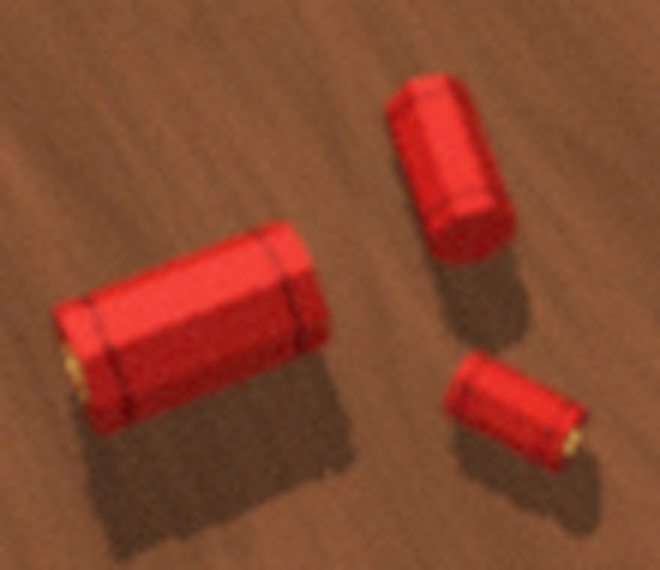

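The pad's corners give a footprint of about x 417–567, y 125–338, which fits 150 x 210. A measures about 75 x 36 mm and 36 mm high, so it is the work piece; B is about 27 mm high and C about 54 mm, so neither fits. A's near end (crop 470,230) looks solid, so the socket should be at its far end (+y). I'll fly there and check with the wrist camera.

>>> send_rows(
  steps=[
    [[0.59, -0.56, 0], 0, 100],
    [[0.59, -0.56, 0], 0, 100],
    [[0.59, -0.56, 0], 0, 100],
    [[0.59, -0.56, 0], 0, 100],
    [[0.59, -0.56, 0], 0, 100],
    [[0.59, -0.56, 0], 0, 100],
    [[0.59, -0.56, 0], 0, 100],
    [[0.59, -0.56, 0], 0, 100],
  ],
)

```text
time: 0.95
position: [322.3, -334.5, 214.6]
ee_rot: [[0.973, 0.229, 0.0], [0.229, -0.973, 0.0], [0.0, -0.0, -1.0]]
ft_force: [0.7, 1.0, 0.4]
finger_gap: 91.6
finger_force: 0.0
```

>>> send_rows(
  steps=[
    [[0.59, -0.56, 0], 0, 100],
    [[0.59, -0.56, 0], 0, 100],
    [[0.59, -0.56, 0], 0, 100],
    [[0.59, -0.56, 0], 0, 100],
    [[0.59, -0.56, 0], 0, 100],
    [[0.59, -0.56, 0], 0, 100],
    [[0.59, -0.56, 0], 0, 100],
    [[0.59, -0.56, 0], 0, 100],
  ],
)

```text
time: 1.75
position: [500.6, -62.2, 214.5]
ee_rot: [[0.973, 0.23, -0.0], [0.23, -0.973, -0.0], [-0.0, 0.0, -1.0]]
ft_force: [0.5, -1.4, -0.5]
finger_gap: 92.0
finger_force: 0.0
```

>>> send_rows(
  steps=[
    [[0, 0, 0.2], -0.045, 100],
    [[0, 0, 0.2], -0.045, 100],
    [[0, 0, 0.2], -0.045, 100],
    [[0, 0, 0.2], -0.045, 100],
    [[0, 0, 0.2], -0.045, 100],
    [[0, 0, 0.2], -0.045, 100],
    [[0, 0, 0.2], -0.045, 100],
    [[0, 0, 0.2], -0.045, 100],
  ],
)

```text
time: 2.55
position: [499.9, -63.8, 134.0]
ee_rot: [[0.201, 0.98, -0.0], [0.98, -0.201, 0.0], [-0.0, -0.0, -1.0]]
ft_force: [-0.5, 0.6, -0.8]
finger_gap: 91.8
finger_force: 0.0
```

```bash
cat >> h.py <<'E'
def wcloud(c,s):
    v,u=np.mgrid[0:384,0:512]; x=u-c['cx'];y=v-c['cy'];r=np.hypot(x,y)+1e-9;th=r/c['fx']
    z=c['depth'].astype(float);k=np.tan(th)/r*z
    P=np.stack([x*k,y*k,z],-1);H=c['hand_eye']
    T=P@H[:3,:3].T+H[:3,3]
    return T@np.array(s['ee_rot']).T+s['position']
E
cat > look.py <<'E'
from h import *
from cell import robot
import sys
s=robot.get_state();c=robot.read_camera('wrist');pickle.dump((s,c),open(sys.argv[1]+'.pkl','wb'))
print(s['time'],s['position'])
cv2.imwrite(f'pics/{sys.argv[1]}.png',cv2.resize(c['image'],(800,600),interpolation=cv2.INTER_CUBIC))
W=wcloud(c,s);k,l,st,ce=cv2.connectedComponentsWithStats(red(c['image']))
for i in range(1,k):
    if st[i,4]<60: continue
    p=W[(l==i)&(c['depth']>0)]
    q=p[p[:,2]>np.percentile(p[:,2],90)-4]
    r=cv2.minAreaRect(p[:,:2].astype(np.float32)); r2=cv2.minAreaRect(q[:,:2].astype(np.float32))
    print(ce[i]/.64,st[i,4],'all',np.round(r,1) if 0 else [np.round(x,1) for x in r],'topflat',[np.round(x,1) for x in r2],np.percentile(p[:,2],[2,50,98]).round(1))
E
python3 look.py w1
```

```text
2.55 [499.87670431 -63.81657423 134.03813521]
[384.11487333 392.68078369] 1796 all [array([ 479.1, -143.1]), array([76.5, 35.8]), np.float64(79.1)] topflat [array([ 480.5, -133.4]), array([56.4, 23.8]), np.float64(77.0)] [ 5.5 35.2 38.2]
[268.25842697 423.65695225] 178 all [array([ 416.2, -108.4]), array([114.2,  22.8]), np.float64(61.9)] topflat [array([ 424.4, -106.6]), array([102.8,  13.5]), np.float64(49.0)] [  1.7  28.6 170.4]
[248.19746377 482.02898551] 345 all [array([ 400.4, -157.7]), array([205.2,  55.8]), np.float64(47.2)] topflat [array([ 412. , -133.7]), array([154.2,  39.9]), np.float64(47.4)] [ 0.5 49.9 52. ]
[370.96375202 508.69093296] 619 all [array([ 442.8, -253.5]), array([39.8, 51.4]), np.float64(31.1)] topflat [array([ 444.8, -244. ]), array([20.3, 36.8]), np.float64(30.5)] [ 2.2 20.9 27.6]
```

View pics/w1.png

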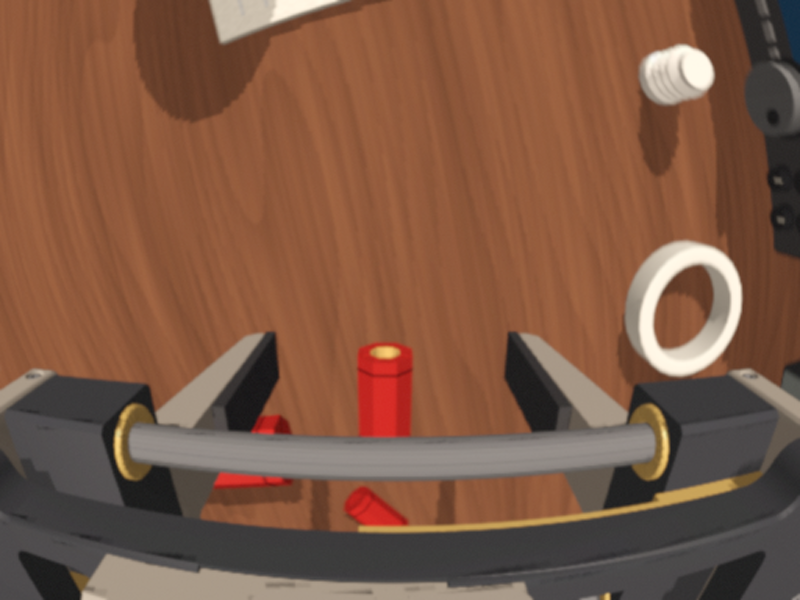

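The brass socket shows at (385,352), facing the camera, so it is the +y end. The piece is centred at about (479,-143) with its axis at 79°. The tool only rolls about its vertical, so I'll grip near the socket end. Then I'll put the solid end against the fixed pad's edge and swing the tool over it.

>>> send_rows(
  steps=[
    [[-0.25, -0.022, 0.4], 0, 100],
    [[-0.25, -0.022, 0.4], 0, 100],
    [[-0.25, -0.022, 0.4], 0, 100],
    [[-0.25, -0.022, 0.4], 0, 100],
    [[0, 0, 0.3], 0, 100],
    [[0, 0, 0.3], 0, 100],
    [[0, 0, 0.2], 0, 100],
    [[0, 0, 0.17], 0, 100],
  ],
)

```text
time: 3.4
position: [485.4, -111.8, 5.6]
ee_rot: [[0.208, 0.978, -0.0], [0.978, -0.208, 0.0], [0.0, -0.0, -1.0]]
ft_force: [-0.2, -0.1, 0.1]
finger_gap: 92.1
finger_force: 0.0
```

>>> send_rows(
  steps=[
    [[0, 0, 0], 0, 0],
    [[0, 0, 0], 0, 0],
    [[0, 0, 0], 0, 0],
    [[0, 0, 0], 0, 0],
    [[0, 0, 0], 0, 0],
    [[0, 0, 0], 0, 0],
    [[0, 0, 0], 0, 0],
    [[0, 0, 0], 0, 0],
  ],
)

```text
time: 4.2
position: [485.4, -111.9, 6.2]
ee_rot: [[0.207, 0.978, 0.0], [0.978, -0.207, -0.0], [-0.0, 0.0, -1.0]]
ft_force: [-0.3, -0.1, 1.7]
finger_gap: 35.6
finger_force: 30.0
```

>>> send_rows(
  steps=[
    [[0, 0, -0.1], 0, 0],
    [[0, 0, -0.2], 0, 0],
    [[0, 0, -0.2], 0, 0],
    [[0, 0, -0.2], 0, 0],
    [[0, 0, -0.3], 0, 0],
    [[0, 0, -0.3], 0, 0],
    [[0, 0, -0.3], 0, 0],
    [[0, 0, 0], 0, 0],
  ],
)

```text
time: 5.0
position: [486.9, -112.2, 88.5]
ee_rot: [[0.207, 0.978, 0.004], [0.978, -0.207, -0.001], [-0.0, 0.004, -1.0]]
ft_force: [0.3, -0.3, -1.8]
finger_gap: 35.8
finger_force: 30.0
```

```bash
python3 - <<'E'
from h import *
from cell import robot
s=robot.get_state();d={n:robot.read_camera(n) for n in('top','side')};pickle.dump((s,d),open('c1.pkl','wb'))
c=d['side'];cv2.imwrite('pics/s1.png',cv2.resize(c['image'][120:340,130:420],(790,600),interpolation=cv2.INTER_CUBIC))
for n in d:
  c=d[n];W=cloud(c);k,l,st,ce=cv2.connectedComponentsWithStats(red(c['image']))
  for i in range(1,k):
    if st[i,4]<60: continue
    p=W[(l==i)&(c['depth']>0)];print(n,ce[i],p.min(0).round(),p.max(0).round(),np.median(p,0).round())
print(s['position'],s['ft_force'],s['torque'],s['finger_gap'])
E
```

```text
top [321.734375 220.859375] [ 435. -282.   -4.] [ 467. -251.   34.] [ 451. -264.   23.]
top [291.28125  238.859375] [ 383. -183.   20.] [ 399. -141.   55.] [ 393. -166.   49.]
side [270.6374269  214.72222222] [ 455. -180.    3.] [ 520. -107.  123.] [ 471. -161.  110.]
side [368.61538462 248.19230769] [ 647. -312.   19.] [ 675. -292.   45.] [ 659. -305.   32.]
side [228.66319444 263.56597222] [ 301. -193.   -3.] [ 398. -164.   52.] [ 349. -185.   37.]
side [279.83393502 272.88086643] [ 425. -279.   -3.] [ 477. -229.   30.] [ 444. -255.   22.]
[ 486.90953287 -112.20619166   88.46029539] [ 0.28875291 -0.31229412 -1.79290043] [ 0.0154233  -0.0981976  -0.02744096] 35.8128634527929
```

View pics/s1.png

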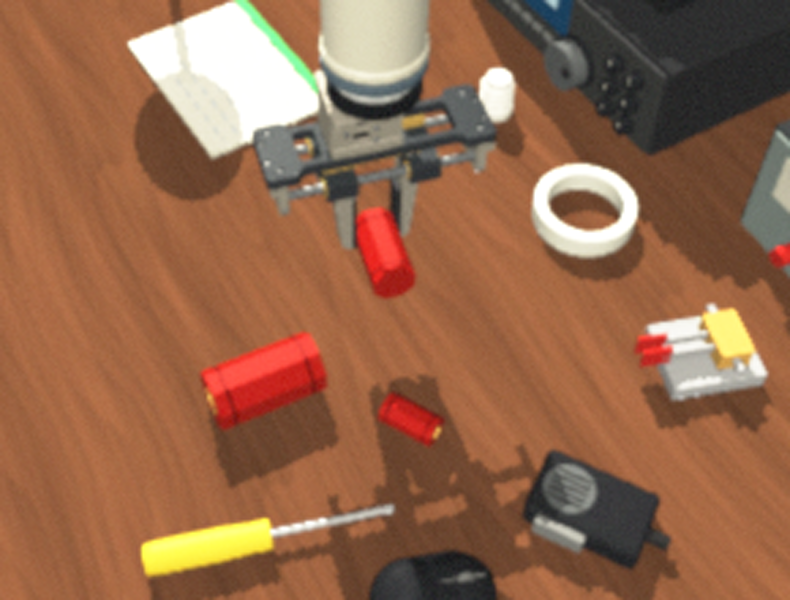

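```bash
python3 - <<'E'
from h import *
s,d=pickle.load(open('c0.pkl','rb'));c=d['top'];im=c['image'].astype(int)
sat=im.max(2)-im.min(2);g=(im[...,1]-im[...,2]>60)
m=(((sat<45)&(im.min(2)>60))|g).astype(np.uint8)
m[:, :int(190*.64)]=0;m[:,int(340*.64):]=0;m[:int(265*.64)]=0;m[int(380*.64):]=0
k,l,st,ce=cv2.connectedComponentsWithStats(m);i=1+st[1:,4].argmax()
pts=cv2.findContours((l==i).astype(np.uint8),0,1)[0][0][:,0].astype(float)
ray=np.c_[(pts[:,0]-c['cx'])/c['fx'],(pts[:,1]-c['cy'])/c['fy'],np.ones(len(pts))]@c['R'];o=-c['R'].T@c['t']
X=o+ray*((7-o[2])/ray[:,2])[:,None]
r=cv2.minAreaRect(X[:,:2].astype(np.float32));print(r,cv2.boxPoints(r).round(1))
s,d=pickle.load(open('c1.pkl','rb'));c=d['side'];W=cloud(c);k,l,st,ce=cv2.connectedComponentsWithStats(red(c['image']))
p=W[l==l[215,270]];u=np.array([.207,.978])
a=(p[:,:2]-s['position'][:2])@u; b=(p[:,:2]-s['position'][:2])@np.array([.978,-.207])
for t in range(-80,20,8):
  q=p[(a>t)&(a<t+8)&(abs(b)<20)]
  if len(q): print(t,len(q),np.percentile(q[:,2],[10,50,90]).round(1))
E
```

```text
((488.52569580078125, 229.68759155273438), (154.99844360351562, 217.71214294433594), 4.05877161026001) [[403.5 332.8]
 [418.9 115.6]
 [573.5 126.6]
 [558.1 343.8]]
-80 48 [-2.2  0.2  2.4]
-72 790 [417.2 447.9 474.2]
-64 603 [401.1 488.5 510.7]
-56 103 [ -0.9 116.3 517.1]
-48 105 [ -1.3 117.2 491.6]
-40 789 [268.7 331.8 371.8]
-32 227 [2.000e-01 2.561e+02 2.816e+02]
-24 294 [  0.9 218.7 240.1]
-16 124 [ -0.8 116.8 243.3]
-8 71 [ -0.8 116.8 487.1]
0 66 [-4.000e-01  1.186e+02  4.886e+02]
8 47 [ -1.5 484.6 490. ]
16 41 [ -0.8 485.3 490.5]
```

>>> send_rows(
  steps=[
    [[0.4, -0.095, 0], 0, 0],
    [[0.65, -0.15, 0], 0, 0],
    [[0.65, -0.15, 0], 0, 0],
    [[0.65, -0.15, 0], 0, 0],
    [[0.65, -0.15, 0], 0, 0],
    [[0.65, -0.15, 0], 0, 0],
    [[0.65, -0.15, 0], 0, 0],
    [[0.65, -0.15, 0], 0, 0],
  ],
)

```text
time: 5.9
position: [479.7, 143.3, 85.3]
ee_rot: [[0.206, 0.978, -0.001], [0.978, -0.206, -0.0], [-0.001, -0.001, -1.0]]
ft_force: [-0.0, -0.8, -2.1]
finger_gap: 35.7
finger_force: 30.0
```

>>> send_rows(
  steps=[
    [[0.65, -0.15, 0], 0, 0],
    [[0.65, -0.15, 0], 0, 0],
    [[0.65, -0.15, 0], 0, 0],
    [[0.65, -0.15, 0], 0, 0],
    [[0.65, -0.155, 0], 0, 0],
    [[0.65, -0.155, 0], 0, 0],
    [[0.65, -0.155, 0], 0, 0],
    [[0.69, -0.17, 0], 0, 0],
  ],
)

```text
time: 6.7
position: [473.4, 412.0, 84.9]
ee_rot: [[0.207, 0.978, -0.001], [0.978, -0.207, -0.001], [-0.001, -0.001, -1.0]]
ft_force: [0.5, -0.9, -1.9]
finger_gap: 35.4
finger_force: 30.0
```

>>> send_rows(
  steps=[
    [[0.01, 0, 0], -0.03, 0],
    [[0, 0, 0.1], -0.03, 0],
    [[0, 0, 0.2], -0.03, 0],
    [[0, 0, 0.3], 0, 0],
    [[0, 0, 0.3], 0, 0],
    [[0, 0, 0.3], 0, 0],
    [[0, 0, 0.2], 0, 0],
    [[0, 0, 0.1], 0, 0],
  ],
)

```text
time: 7.5
position: [473.7, 411.1, 9.4]
ee_rot: [[-0.074, 0.997, -0.002], [0.997, 0.074, -0.001], [-0.001, -0.002, -1.0]]
ft_force: [-0.9, 0.2, -2.2]
finger_gap: 35.7
finger_force: 30.0
```

>>> send_rows(
  steps=[
    [[0, 0, 0.04], 0, 0],
    [[-0.05, 0, 0], 0, 0],
    [[-0.05, 0, 0], 0, 0],
    [[-0.04, 0, 0], 0, 0],
    [[-0.04, 0, 0], 0, 0],
    [[-0.04, 0, 0], 0, 0],
    [[0, 0, 0], 0, 0],
    [[0, 0, 0], 0, 0],
  ],
)

```text
time: 8.3
position: [475.3, 400.8, 9.3]
ee_rot: [[-0.075, 0.997, 0.0], [0.997, 0.075, 0.0], [0.0, 0.0, -1.0]]
ft_force: [0.3, -0.1, -1.7]
finger_gap: 35.2
finger_force: 30.0
```

>>> send_rows(
  steps=[
    [[-0.04, 0, 0.02], 0, 0],
    [[-0.04, 0, 0], 0, 0],
    [[-0.04, 0, 0], 0, 0],
    [[0, 0, 0], 0, 0],
    [[0, 0, 0], 0, 0],
    [[0, 0, 0], 0, 0],
    [[0, 0, 0], 0, 0],
    [[0, 0, 0], 0, 0],
  ],
)

```text
time: 9.1
position: [476.1, 400.3, 9.9]
ee_rot: [[-0.072, 0.997, 0.003], [0.997, 0.072, 0.009], [0.008, 0.003, -1.0]]
ft_force: [-9.0, 22.2, 3.5]
finger_gap: 35.7
finger_force: 30.2
```

>>> send_rows(
  steps=[
    [[-0.02, 0, -0.06], 0, 0],
    [[-0.02, 0, -0.06], 0, 0],
    [[0, 0, -0.06], 0, 0],
    [[0, 0, -0.06], 0, 0],
    [[0, 0, 0], 0, 0],
    [[0, 0, 0], 0, 0],
    [[0, 0, 0], 0, 0],
    [[0, 0, 0], 0, 0],
  ],
)

```text
time: 9.9
position: [475.9, 394.7, 20.6]
ee_rot: [[-0.074, 0.997, 0.001], [0.997, 0.074, 0.003], [0.003, 0.001, -1.0]]
ft_force: [-1.8, 8.3, -0.4]
finger_gap: 35.9
finger_force: 30.0
```

```bash
cat > sd.py <<'E'
from h import *
from cell import robot
import sys
s=robot.get_state();d={n:robot.read_camera(n) for n in('top','side','wrist')};pickle.dump((s,d),open(sys.argv[1]+'.pkl','wb'))
o=[]
for n in d:
  c=d[n];m=red(c['image']);W=wcloud(c,s) if n=='wrist' else cloud(c)
  p=W[(m>0)&(np.linalg.norm(W[...,:2]-s['position'][:2],axis=-1)<110)]
  if len(p)>10: print(n,len(p),np.percentile(p,[3,50,97],axis=0).round())
  if n!='wrist':
    q=c['R']@s['position']+c['t'];u,v=int(q[0]/q[2]*c['fx']+c['cx']),int(q[1]/q[2]*c['fy']+c['cy']);print(n,u,v)
    u=min(max(u,50),461);v=min(max(v,50),333);o.append(cv2.resize(c['image'][v-50:v+50,u-50:u+50],(400,400)))
cv2.imwrite(f'pics/{sys.argv[1]}.png',np.hstack(o))
print(s['time'],s['position'],s['ft_force'],s['torque'],s['finger_gap'])
E
python3 sd.py d1
```

```text
top 196 [[462. 333.   2.]
 [475. 360.  42.]
 [498. 388.  51.]]
top 116 209
side 240 [[459. 330.  14.]
 [474. 350.  38.]
 [494. 390.  49.]]
side 188 113
wrist 4133 [[459. 335.  21.]
 [476. 389.  44.]
 [493. 404.  52.]]
9.9 [475.93692728 394.70391042  20.64557869] [-1.82693677  8.29800179 -0.35520245] [ 1.49646489  0.42144553 -0.17384624] 35.86103533957822
```

View pics/d1.png

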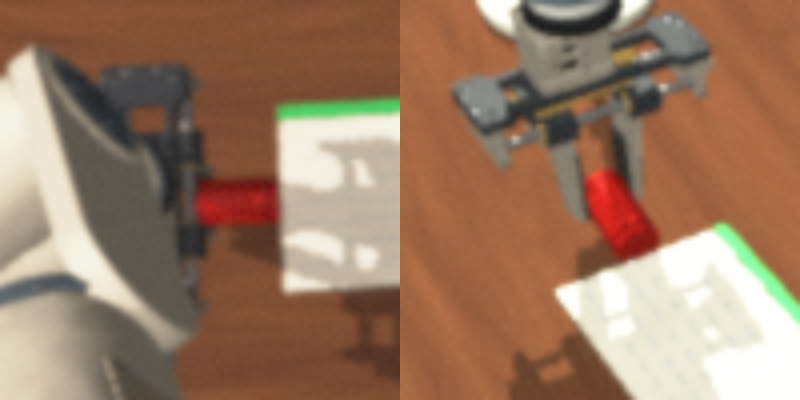

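The solid end is against the pad edge and the piece is tilting, socket end up. Force has fallen to 8 N, so I'll go on along the arc.

>>> send_rows(
  steps=[
    [[-0.05, 0, -0.09], 0, 0],
    [[-0.05, 0, -0.09], 0, 0],
    [[-0.06, 0, -0.09], 0, 0],
    [[-0.06, 0, -0.08], 0, 0],
    [[-0.07, 0, -0.05], 0, 0],
    [[-0.07, 0, -0.05], 0, 0],
    [[0, 0, 0], 0, 0],
    [[0, 0, 0], 0, 0],
  ],
)

```text
time: 10.85
position: [477.0, 374.5, 42.4]
ee_rot: [[-0.074, 0.997, -0.0], [0.997, 0.074, -0.0], [-0.0, -0.0, -1.0]]
ft_force: [0.1, -0.1, -1.6]
finger_gap: 35.5
finger_force: 30.0
```

```bash
python3 sd.py d2
```

```text
top 206 [[463. 317.  41.]
 [478. 344.  57.]
 [497. 369.  71.]]
top 120 209
side 255 [[461. 312.  27.]
 [475. 339.  53.]
 [494. 373.  71.]]
side 190 111
wrist 3516 [[460. 348.  45.]
 [477. 375.  65.]
 [494. 389.  75.]]
10.85 [477.01948276 374.51466371  42.43765804] [ 0.12918694 -0.12210794 -1.63225825] [ 0.01953302 -0.06206008 -0.01115573] 35.48420711491108
```

View pics/d2.png

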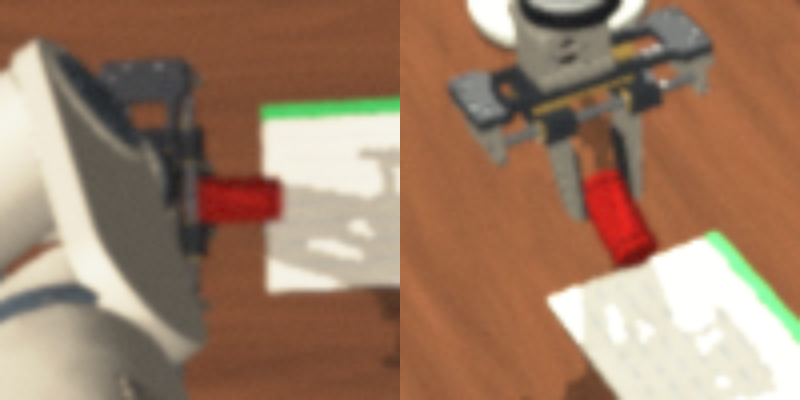

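```bash
cat > tilt.py <<'E'
from h import *
import sys
s,d=pickle.load(open(sys.argv[1]+'.pkl','rb'));P=np.array(s['position']);R=np.array(s['ee_rot'])
for n in('top','side','wrist'):
  c=d[n];m=cv2.erode(red(c['image']),np.ones((2,2)));W=wcloud(c,s) if n=='wrist' else cloud(c)
  q=(W[m>0]-P);a=q@R[:,0];b=q@R[:,1];h=q[:,2]
  k=(abs(b)<6)&(abs(a)<80)&(abs(h)<60)
  print(n,k.sum())
  for t in range(-72,24,8):
    j=k&(a>=t)&(a<t+8)
    if j.sum()>2: print('  ',t,j.sum(),np.median(a[j]).round(1),np.percentile(h[j],[10,50,90]).round(1))
E
python3 tilt.py d2
```

```text
top 80
   -64 7 -59.4 [3.3 5.5 7.1]
   -56 13 -51.6 [2.4 5.3 9.5]
   -48 12 -43.3 [10.9 12.7 16.5]
   -40 11 -35.3 [11.3 15.9 21. ]
   -32 11 -28.1 [14.3 18.1 22.3]
   -24 11 -20.2 [18.5 22.3 27.2]
   -16 11 -12.4 [23.4 24.5 27.7]
   -8 4 -7.4 [25.3 26.9 28.3]
side 77
   -64 15 -59.5 [-4.9  2.8  5.9]
   -56 11 -52.4 [-13.7   7.4  10.4]
   -48 8 -44.9 [ 8.3 11.  13.7]
   -40 10 -36.5 [10.3 14.  17.9]
   -32 11 -27.6 [14.5 16.9 19.8]
   -24 8 -19.2 [19.1 21.2 23.1]
   -16 11 -14.0 [22.8 25.  28.3]
wrist 1017
   -64 17 -60.0 [4.3 4.7 5. ]
   -32 5 -24.2 [20.9 21.1 21.3]
   -24 184 -20.0 [21.9 23.1 24.4]
   -16 185 -11.7 [25.5 27.  28.5]
   -8 227 -3.9 [29.1 30.3 32.2]
   0 253 1.9 [26.6 29.6 32.2]
   8 146 13.4 [1.4 3.7 6.2]
```

It slipped off the edge and over it at about 24° tilt. I'll back out, re-engage the pad edge lower, and keep a push along the axis this time.

>>> send_rows(
  steps=[
    [[0.15, 0, 0], 0, 0],
    [[0.17, 0, 0], 0, 0],
    [[0, 0, 0.08], 0, 0],
    [[0, 0, 0.08], 0, 0],
    [[-0.05, 0, 0], 0, 0],
    [[-0.05, 0, 0.02], 0, 0],
    [[-0.05, 0, 0.02], 0, 0],
    [[0, 0, 0], 0, 0],
  ],
)

```text
time: 11.8
position: [476.5, 385.1, 33.6]
ee_rot: [[-0.073, 0.997, 0.0], [0.997, 0.073, 0.004], [0.004, 0.001, -1.0]]
ft_force: [-5.2, 9.1, 2.7]
finger_gap: 35.7
finger_force: 30.0
```

>>> send_rows(
  steps=[
    [[-0.05, 0, 0.02], 0, 0],
    [[-0.06, 0, -0.03], 0, 0],
    [[-0.06, 0, -0.05], 0, 0],
    [[-0.06, 0, -0.05], 0, 0],
    [[-0.06, 0, -0.05], 0, 0],
    [[0, 0, 0], 0, 0],
    [[0, 0, 0], 0, 0],
    [[0, 0, 0], 0, 0],
  ],
)

```text
time: 12.6
position: [478.2, 372.0, 42.7]
ee_rot: [[-0.073, 0.997, 0.002], [0.997, 0.073, 0.006], [0.006, 0.002, -1.0]]
ft_force: [-7.5, 11.8, 10.3]
finger_gap: 35.6
finger_force: 30.0
```

```bash
python3 sd.py d3; python3 tilt.py d3
```

```text
top 160 [[463. 322.  29.]
 [477. 343.  50.]
 [490. 364.  70.]]
top 121 208
side 256 [[461. 319.  24.]
 [476. 343.  48.]
 [495. 369.  70.]]
side 191 111
wrist 3376 [[461. 340.  46.]
 [478. 373.  63.]
 [495. 392.  75.]]
12.6 [478.16602471 371.9524137   42.70844437] [-7.46337202 11.80016343 10.29665175] [ 2.22405604  1.40107901 -0.19487086] 35.587509242569915
top 68
   -56 8 -50.1 [-9.9 -6.6 -4. ]
   -48 12 -43.4 [-8.7 -1.4  1.9]
   -40 11 -36.1 [3.2 5.5 8.1]
   -32 13 -28.8 [ 4.6  9.8 14.2]
   -24 12 -19.5 [14.1 16.7 22.3]
   -16 12 -13.0 [21.5 24.1 27.3]
side 77
   -56 12 -51.1 [-17.6 -10.3  -5.3]
   -48 14 -44.6 [-21.3  -3.8   2.2]
   -40 12 -37.2 [0.1 4.7 8.6]
   -32 12 -28.1 [ 6.7  9.1 14.1]
   -24 12 -19.5 [11.8 15.3 21.4]
   -16 10 -12.2 [19.5 23.  26.6]
   -8 5 -6.5 [24.1 26.4 28.5]
wrist 1025
   -32 111 -28.2 [ 9.5 12.2 14.4]
   -24 119 -20.2 [15.8 18.1 20.9]
   -16 148 -11.8 [22.2 24.7 27.2]
   -8 218 -3.0 [28.3 31.1 32.8]
   0 226 1.8 [27.7 29.5 31.6]
   16 201 18.3 [ 6.1  8.6 10.5]
```

>>> send_rows(
  steps=[
    [[-0.06, 0, -0.04], 0, 0],
    [[-0.06, 0, -0.035], 0, 0],
    [[-0.06, 0, -0.03], 0, 0],
    [[-0.06, 0, -0.025], 0, 0],
    [[-0.06, 0, -0.02], 0, 0],
    [[0, 0, 0], 0, 0],
    [[0, 0, 0], 0, 0],
    [[0, 0, 0], 0, 0],
  ],
)

```text
time: 13.55
position: [478.9, 355.7, 49.7]
ee_rot: [[-0.073, 0.997, 0.001], [0.997, 0.073, 0.004], [0.004, 0.001, -1.0]]
ft_force: [-5.9, 6.5, 9.3]
finger_gap: 35.4
finger_force: 30.0
```

```bash
python3 sd.py d4; python3 tilt.py d4
```

```text
top 120 [[464. 314.  26.]
 [477. 332.  51.]
 [488. 346.  76.]]
top 125 208
side 234 [[462. 314.  26.]
 [476. 333.  50.]
 [495. 350.  77.]]
side 192 112
wrist 1251 [[465. 326.  44.]
 [477. 356.  69.]
 [494. 380.  82.]]
13.55 [478.86040837 355.71874478  49.67374051] [-5.94251233  6.4735959   9.31281747] [ 1.48820264  1.23703489 -0.06353472] 35.38449692217931
top 56
   -48 6 -41.9 [-22.2 -17.7 -15.2]
   -40 12 -35.8 [-15.4 -12.2  -5.2]
   -32 16 -28.0 [-3.8  0.5  7.5]
   -24 15 -18.4 [ 6.5 10.9 20.5]
   -16 7 -12.8 [16.7 19.3 24. ]
side 72
   -48 8 -42.0 [-22.6 -17.6 -13.1]
   -40 15 -36.3 [-16.5 -11.4  -6. ]
   -32 16 -28.1 [-8.7 -1.9  2.8]
   -24 17 -20.6 [ 2.7  9.7 14. ]
   -16 16 -11.8 [15.3 19.7 24.5]
wrist 620
   -40 29 -33.6 [-15.2  -6.7  -5.3]
   -32 36 -26.8 [-1.6  2.3  3.5]
   -24 58 -20.0 [ 7.1 11.4 15.6]
   -16 64 -11.9 [18.8 22.2 26.9]
   -8 131 -2.2 [29.2 31.4 33. ]
   0 80 1.2 [28.3 29.6 30.5]
   16 202 21.2 [12.8 14.4 16. ]
```

>>> send_rows(
  steps=[
    [[-0.06, 0, -0.02], 0, 0],
    [[-0.06, 0, -0.02], 0, 0],
    [[-0.06, 0, -0.015], 0, 0],
    [[-0.06, 0, -0.01], 0, 0],
    [[-0.06, 0, -0.005], 0, 0],
    [[-0.06, 0, 0], 0, 0],
    [[0, 0, 0], 0, 0],
    [[0, 0, 0], 0, 0],
  ],
)

```text
time: 14.5
position: [480.1, 336.9, 52.8]
ee_rot: [[-0.074, 0.997, 0.0], [0.997, 0.074, 0.002], [0.002, 0.001, -1.0]]
ft_force: [-4.3, 4.2, 7.4]
finger_gap: 36.0
finger_force: 30.0
```

```bash
python3 sd.py d5; python3 tilt.py d5
```

```text
top 38 [[466. 308.  22.]
 [474. 318.  41.]
 [485. 326.  61.]]
top 131 208
side 225 [[462. 308.  19.]
 [477. 322.  49.]
 [496. 336.  79.]]
side 195 114
wrist 1320 [[462. 331.  72.]
 [472. 345.  79.]
 [497. 363.  84.]]
14.5 [480.09762796 336.87818242  52.81145675] [-4.27597404  4.18578352  7.42085605] [1.00309228 0.86521862 0.01542026] 36.034783649574315
top 1
side 70
   -32 17 -27.3 [-33.5 -23.3 -15.3]
   -24 29 -20.4 [-19.1  -6.5   6.3]
   -16 23 -12.8 [ 1.9 13.6 21. ]
wrist 421
   -8 173 -4.1 [29.  30.3 31.6]
   0 6 0.3 [28.3 28.8 29.5]
   16 160 21.7 [20.  21.1 22.1]
```

>>> send_rows(
  steps=[
    [[-0.06, 0, 0], 0, 0],
    [[-0.06, 0, 0], 0, 0],
    [[-0.06, 0, 0.01], 0, 0],
    [[-0.06, 0, 0.01], 0, 0],
    [[-0.06, 0, 0.01], 0, 0],
    [[-0.06, 0, 0.02], 0, 0],
    [[-0.06, 0, 0.02], 0, 0],
    [[0, 0, 0], 0, 0],
  ],
)

```text
time: 15.45
position: [481.7, 315.2, 49.7]
ee_rot: [[-0.074, 0.997, 0.0], [0.997, 0.074, 0.001], [0.001, 0.001, -1.0]]
ft_force: [-5.4, 1.2, 13.4]
finger_gap: 36.0
finger_force: 30.0
```

```bash
python3 sd.py d6; python3 tilt.py d6
```

```text
top 138 208
side 173 [[464. 302.  13.]
 [478. 306.  43.]
 [498. 316.  77.]]
side 198 119
wrist 3199 [[465. 308.  24.]
 [483. 332.  78.]
 [498. 341.  79.]]
15.45 [481.70600374 315.24560337  49.65868043] [-5.39890676  1.17109878 13.35392204] [0.35330652 0.9940987  0.0469445 ] 36.017446032324095
top 3
   -16 3 -9.4 [18.8 18.9 20. ]
side 59
   -16 53 -10.7 [-34.   -9.7  17.7]
   -8 6 -7.5 [-8.3  2.8 15.2]
wrist 958
   -16 44 -8.5 [27.8 28.6 29.2]
   -8 191 -5.4 [27.7 28.5 29.3]
   16 260 21.0 [27.5 28.3 29. ]
```

The socket end face now reads level, 28.5 against 28.3 mm across it at 78 mm height (7 + 70 expected), so the piece is upright and flush. I'll lift it and centre it over the pad.

>>> send_rows(
  steps=[
    [[0, 0, -0.05], 0, 0],
    [[0, 0, -0.1], 0, 0],
    [[0, 0, -0.2], 0, 0],
    [[0, 0, -0.3], 0, 0],
    [[0, 0, -0.3], 0, 0],
    [[0, 0, -0.3], 0, 0],
    [[0, 0, -0.25], 0, 0],
    [[0, 0, -0.15], 0, 0],
  ],
)

```text
time: 16.4
position: [482.1, 315.3, 132.5]
ee_rot: [[-0.075, 0.997, 0.002], [0.997, 0.075, 0.001], [0.001, 0.002, -1.0]]
ft_force: [-0.0, 0.1, -2.8]
finger_gap: 35.9
finger_force: 30.0
```

>>> send_rows(
  steps=[
    [[-0.1, 0, 0], 0, 0],
    [[-0.25, 0, 0], 0, 0],
    [[-0.35, 0, 0], 0, 0],
    [[-0.4, 0, 0], 0, 0],
    [[-0.35, 0, 0], 0, 0],
    [[-0.25, 0, 0], 0, 0],
    [[-0.15, 0, 0], 0, 0],
    [[0, 0, 0], 0, 0],
  ],
)

```text
time: 17.2
position: [488.5, 221.7, 130.5]
ee_rot: [[-0.073, 0.997, -0.0], [0.997, 0.073, -0.0], [-0.0, -0.0, -1.0]]
ft_force: [0.5, -1.2, -1.5]
finger_gap: 35.5
finger_force: 30.0
```

```bash
python3 sd.py d7; python3 tilt.py d7; python3 - <<'E'
from h import *
s,d=pickle.load(open('d7.pkl','rb'));c=d['wrist'];W=wcloud(c,s);m=cv2.erode(red(c['image']),np.ones((3,3)))>0
p=W[m];z=np.percentile(p[:,2],80);p=p[(abs(p[:,2]-z)<5)&(np.linalg.norm(p[:,:2]-s['position'][:2],axis=1)<45)]
A=np.c_[p[:,:2],np.ones(len(p))];k=np.linalg.lstsq(A,p[:,2],rcond=None)[0];print('slope deg',np.degrees(k[:2]),p.min(0),p.max(0))
cv2.imwrite('pics/w7.png',cv2.resize(c['image'],(640,480)))
E
```

```text
top 163 204
side 192 [[471. 209.  95.]
 [485. 214. 122.]
 [505. 223. 154.]]
side 210 114
wrist 3409 [[471. 213. 113.]
 [489. 238. 159.]
 [504. 247. 160.]]
17.2 [488.51341567 221.70227889 130.52508952] [ 0.53776628 -1.20118811 -1.49447461] [ 0.00791231 -0.0734185   0.01327715] 35.45949867316447
top 0
side 63
   -16 51 -10.3 [-31.9 -10.5  13.8]
   -8 11 -7.5 [-24.2  -9.4   5.1]
wrist 1011
   -16 84 -9.2 [28.  28.7 29.4]
   -8 196 -5.4 [28.  28.7 29.5]
   16 262 21.0 [27.3 28.2 29. ]
slope deg [-0.18001557 -1.77020564] [469.73295104 211.15513777 154.29482103] [505.34395315 248.07264444 160.96036741]
```

View pics/w7.png

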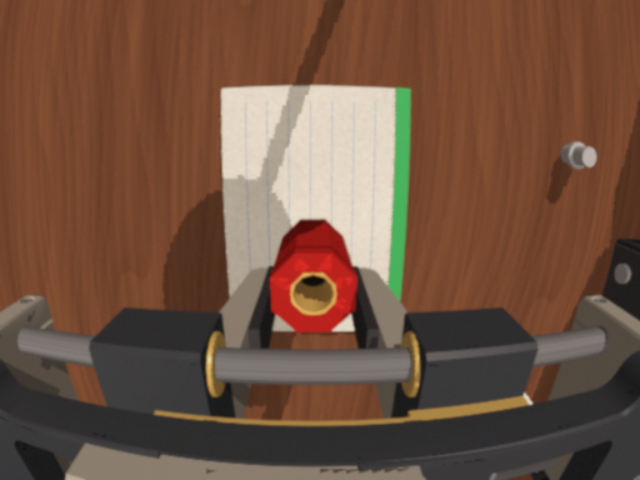

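View pics/d7.png

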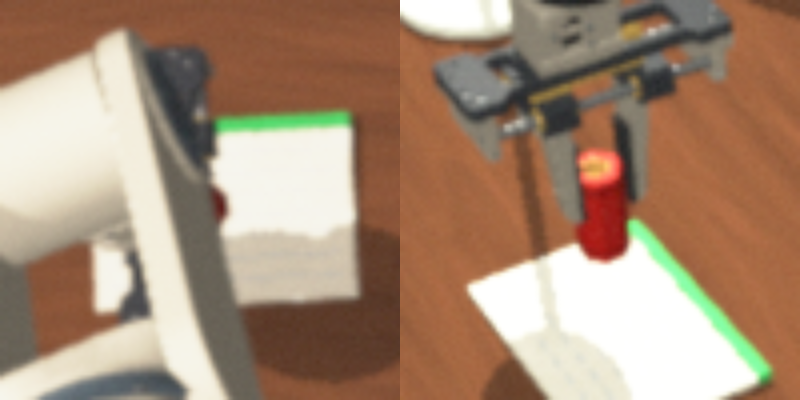

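The brass socket faces up (313,292). The piece is over the pad's centre with its bottom about 82 mm above the paper. I'll let it settle, then hand in.

>>> send_rows(
  steps=[
    [[0, 0, 0], 0, 0],
    [[0, 0, 0], 0, 0],
    [[0, 0, 0], 0, 0],
    [[0, 0, 0], 0, 0],
    [[0, 0, 0], 0, 0],
    [[0, 0, 0], 0, 0],
    [[0, 0, 0], 0, 0],
    [[0, 0, 0], 0, 0],
  ],
)

```text
time: 18.15
position: [488.5, 222.7, 130.6]
ee_rot: [[-0.075, 0.997, 0.0], [0.997, 0.075, 0.0], [0.0, 0.0, -1.0]]
ft_force: [-0.1, -0.8, -1.0]
finger_gap: 35.5
finger_force: 30.0
```

```bash
python3 -c "
from cell import robot
print(robot.finish_job())"
```

```text
the job is handed in; nothing more can be done
None
```

I handed the job in at about 18 s with the insulator still gripped, socket end up and upright to within about 2°, centred over the log pad with its base about 82 mm above the paper; no verdict came back, and I did not re-measure the other items on the desk.

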